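Shake off the hanging rinse basket and park it still over the drying pad

ROBOT

A 6-joint arm with a two-finger parallel gripper is mounted at the origin on the work surface. World frame = base frame: x ahead of the robot, y to its left, z up, the work surface at z = 0. Lengths are in mm, angles in rad, forces in N, time in s.
With the tool pointing down it reaches from about 300 to 950 mm from the base axis. Payload 3.1 kg.
Tool frame: the origin (TCP) lies between the finger pads, 19 mm behind the fingertips; this is the grasp point; z points along the fingers, y is the line along which they close (so a half turn about z gives the same grasp; the last joint's range is limited). The gripper opens to 85 mm and grips with 20 to 120 N. Pads are 22 mm wide; open, the fingers measure 114 mm over their backs; the gripper's body (76 mm by 85 mm) begins 54 mm behind the grasp point. The pads swing forward as they close: fully open they stand 13 mm farther back than shut.
Start: joints at [1.065, 0.308, 1.634, -0, 1.2, -0.07], TCP at [263.86, 566.577, 249.972] pointing down, gripper open.
Joint ranges: [-3.06, 3.06], [-0.79, 1.96], [0.05, 2.63], [-1.19, 4.34], [0.05, 2.64], [-2.94, 2.94]. Speed limits (rad/s): [2.79, 2.79, 3.14, 3.14, 3.14, 3.14].

INTERFACE

Orientations are given as [roll, pitch, yaw] about the fixed x, y, z axes, in that order (R = Rz(yaw) Ry(pitch) Rx(roll)).
In Python, from cell import env, snapshot, ticket, finder gives the robot as it stands.
- The arm moves only by the tool apply_moves, never from a script. Its argument "deltas" is a list of rows, each an object with "hand": the closure, from 0 (fully open) to 1 (shut); "travel": the shift along the tool's x, y, z as a fraction of full scale, a list of three; "twist": the turn about the tool's z as a fraction of full scale. In form: [{"hand": hand, "travel": [tx, ty, tz], "twist": twist}, ...]. A call has exactly 5 rows; each row is the pose to reach, as a shift and turn from the pose commanded when the call began, along the tool's axes at that moment, turning the shorter way round; what a row does not reach only later rows make up. Full scale, the value 1, is 10 cm for a shift and 360 degrees for a turn. A row lasts 1/12 s, in which the tool goes at most 41.7 mm and 7.16 degrees, less where a joint would pass 70% of its speed; a pose out of reach is approached as far as the arm can. A call with a number of a shift or a turn outside -1 to 1 is refused whole. A call with a gripper value outside its range is refused whole. The fingers move at their own pace and stop on an object; "grip_force" is the grip in N (left out, the last holds). Time passes only in rows, so rows that repeat a pose let the fingers close, or fill a call up. It gives the time, the measured TCP pose, the force, the opening and the grip force at its end, in the units of the state.
- env.state(): the state, without advancing time (a new reading comes with each control period).
- snapshot(name): name is "scene" or "side" or "wrist"; returns a dict with "img" (400x640x3 uint8, red, green, blue), "fx", "fy", "cx", "cy" (pixels), "R" (3x3) and "t" (3): a world point X has camera coordinates R X + t; the wrist camera has in their place "mount" (4x4, takes a point from camera to tool coordinates, whose origin is the TCP and whose axes are the flange's). Camera axes: x right, y down, z forward; pixel columns grow to the right and rows downward; lengths in mm; the calibration is good to about 2 mm. A picture is of the moment at which its call begins: read the wrist's pose just before it. There is no depth.
- ticket.finish_job(): hands the job in; it is judged then, once.
Trained networks look in a picture, given as the dict that the camera call returned (one of the last four; its "shot" number tells which), for a name from the list of things; names that differ only in an ending like _2 or _b are one class to them, and where a whole thing is asked for, a point or a joint stands for the part that bears it (a point fixed in the world has none). Each returns a list of dicts, best first, with "confidence" (0 to 1); they miss things now and then, are a little off and sometimes report something else, mostly with a low value. They report only what shows in the picture. A call takes as long as a camera call.
- finder.boxes_of(name, picture): "rect" ([left, top, right, bottom] as shares, 0 to 1, of the picture: columns of its width, rows of its height, round what is visible of it).
The state is a dict: "time_s": time; "joints": joint angles; "joint_vel": joint speeds; "effort": joint torques, N m; "ee_pos": TCP position; "eef_rot": TCP orientation; "contact_force": force on the tool from outside, world axes, zero at the start; "torque": the same for the moment, N m; "width": opening from 0.0 (shut) to 1.0 (fully open); "finger_force": force on a finger pad.
Only numpy, scipy, OpenCV 4.12 (cv2) and the standard library are available. Lean on these libraries where they do the work, as an engineer would, in place of code of your own. Each camera call takes 0.05 s, during which the arm holds its last target. There are 200 camera calls.

TASK

The blue basket of rinsed sample jars hangs and swings freely below the carriage of the overhead rail. Holding only the carriage by its orange grip, bring it over the middle of the steel drip tray and shake the drops off there by making the basket swing at least 25 degrees to both sides for three full swings, but never past 45 degrees; then run the carriage over to the centre of the green drying pad, stop the swing there, keep it still over the pad for about five seconds, and let go and move clear, leaving the basket hanging still above the pad's centre. Do not touch the basket itself at any time, and leave the bottles and cups around it alone.

Things in the scene. Friction and masses are not known exactly. Their poses are not given: they have to be found in the camera images.
- station: Rinse station, fixed: a steel rail 20 mm thick, its axis 255 mm above the table, along the station's own y between two white posts 30 mm square (273 mm tall with blue heads) at y = -400 and +400 mm. Origin on the table midway below the rail; x across the rail, z up. Its place and yaw (within 0.14 rad) differ from run to run.
- carriage (a joint): Carriage position along the rail, m, 0 midway, growing towards the station's +y, stops at +-0.31. The carriage (0.5 kg) is a grey block 50 x 60 x 42 mm round the rail; it runs with about 1.2 N dry friction and 1 N s/m damping, cannot turn or lift, and stays where it is left.
- grip (a point): Point on the carriage's orange grip, a square upright post 30 x 30 mm, sides along the station's x and y, standing from 276 to 335 mm above the table; this point is on its axis 312 mm above the table, a good TCP height for a grasp from above. Moves with the carriage; carriage and grip may be touched.
- pivot (a point): The pivot on the carriage from which the basket hangs: 170 mm above the table, straight below the grip. Moves with the carriage, does not swing.
- swing (a joint): Basket's swing angle about the pivot, rad: 0 plumb, positive when its bottom is towards the station's +y; swings only in the upright plane of the rail, stops at +-0.9. Almost undamped: a swing left alone takes about 50 s to fall to a third. angle'' = -(9.81 sin(angle) + a cos(angle)) / Leq, a = carriage acceleration along +y (m/s2), Leq = 0.329 m: period 1.15 s, hardly changed by the hidden mass.
- basket: Blue basket 90 x 270 x 35 mm (x, y along the rail, z) with two red-capped jars fixed at its ends, on a steel bail; nominal 0.55 kg, hidden true mass 0.75 to 1.3 times that. Origin at the pivot, axes as the station's when plumb; its underside is 66 mm, the cap tops 2 mm and the centre of mass 36 mm below the pivot. Not to be touched.
- drip_tray: Fixed steel tray 200 x 280 mm, 18 mm high, flat on the table below the rail, long side along the rail. Origin at its centre, underside. It lies towards one end of the rail, the pad towards the other; which is which changes.
- dry_pad: Fixed green drying pad 200 x 280 mm, 6 mm thick, with a white cross at its centre, flat on the table below the rail. Origin at its centre, underside.
- amber_a: Amber glass bottle, white cap, 84 mm across, 200 mm tall, standing loose on the table; origin at the centre of its underside. To be left alone.
- amber_b: Second amber glass bottle, same size, standing loose on the table; origin at the centre of its underside. To be left alone.
- wash_bottle: White plastic bottle, 70 mm across, 160 mm tall, standing loose on the table; origin at the centre of its underside. To be left alone.
- cup_a: Clear sample cup with a red cap, 56 mm across, 65 mm tall, standing loose on the table; origin at the centre of its underside. To be left alone.
- cup_b: Second red-capped sample cup, same size, standing loose on the table; origin at the centre of its underside. To be left alone.
- vial: Small glass vial with a black cap, 36 mm across, 50 mm tall, standing loose on the table; origin at the centre of its underside. To be left alone.

How it is judged:
By the outcome, as a careful person would: the job done as asked, in the order asked, and still so for the second after the job is handed in, with the robot touching nothing.
It also fails if it takes over 64 s, if anything falls off the work surface, if the arm or the gripper's body presses on something with over 40 N, if the wrist force passes 120 N, or if a joint passes its speed limit or range.

## Working session

There is one attempt and no reset: what is moved stays moved. The work goes in short steps, Python scripts to look and compute and a tool call to move; the robot and the scene stay as the last step left them, time stands still between calls to the robot, and variables do not carry over. Pictures are saved under pics/ and viewed, at most 10 in all, crops included, and the job is handed in when it is done.

Besides the shell and the picture viewer there is one more tool, called after "Emit:" by a JSON object that holds its "name" and its "arguments". apply_moves: Moves the arm, as the interface text tells. Shift numbers are shares of 10 cm and turn numbers shares of 360 degrees, none past 1 either way. Its arguments: {"type":"object","properties":{"deltas":{"type":"array"},"grip_force":{"type":"number"}},"required":["deltas"]}

```bash
ls; mkdir -p pics; python3 - <<'E'
from cell import env, snapshot, ticket, finder
import cv2,json
s=env.state(); print({k:s[k] for k in ('time_s','ee_pos','eef_rot','contact_force','width')})
for n in ('scene','side'):
    p=snapshot(n); cv2.imwrite(f'pics/{n}0.png',p['img'][:,:,::-1])
    print(n,p['fx'],p['fy'],p['cx'],p['cy'],p['R'],p['t'])
    for o in ('grip','drip_tray','dry_pad','basket','carriage','station','amber_a','wash_bottle','cup_a','vial'):
        for r in finder.boxes_of(o,p)[:3]:
            q=r['rect']; print(o,round(r['confidence'],2),[round(q[0]*640),round(q[1]*400),round(q[2]*640),round(q[3]*400)])
E
```

```text
pics
{'time_s': 0.0, 'ee_pos': array([263.47935409, 565.87951454, 248.715065  ]), 'eef_rot': array([-3.13924507e+00, -1.40677323e-04,  2.70580467e+00]), 'contact_force': array([ 0.24500923, -0.29144343,  0.27616634]), 'width': 0.9965170427787846}
scene 368.60101007785954 368.60101007785954 318.4322270825767 208.58898814010323 [[-0.87954597  0.47558356  0.01480401]
 [ 0.24169474  0.47335857 -0.84706276]
 [-0.40985673 -0.74145259 -0.53128667]] [ 506.0103935    46.74436345 1706.94290052]
grip 0.78 [306, 175, 360, 250]
grip 0.28 [306, 202, 358, 253]
drip_tray 0.75 [270, 259, 289, 284]
drip_tray 0.59 [306, 251, 383, 306]
dry_pad 0.81 [276, 205, 321, 246]
basket 0.67 [306, 202, 356, 254]
basket 0.49 [305, 248, 381, 306]
carriage 0.56 [309, 178, 357, 253]
station 0.61 [276, 148, 402, 330]
station 0.28 [305, 204, 356, 253]
amber_a 0.88 [446, 291, 478, 356]
amber_a 0.88 [415, 309, 454, 378]
wash_bottle 0.63 [304, 176, 362, 253]
wash_bottle 0.54 [272, 162, 285, 194]
cup_a 0.67 [269, 261, 287, 286]
cup_a 0.6 [264, 246, 278, 262]
side 434.60892139573133 434.60892139573133 316.10074465574996 202.38494012845797 [[ 0.69692301 -0.71704277  0.01216505]
 [-0.57094638 -0.56503099 -0.5956175 ]
 [ 0.43395685  0.40815395 -0.80317608]] [-397.32407893  452.07498599 1354.3241002 ]
grip 0.61 [277, 185, 348, 261]
drip_tray 0.67 [240, 183, 306, 263]
drip_tray 0.27 [274, 181, 347, 261]
dry_pad 0.81 [306, 246, 407, 333]
dry_pad 0.53 [355, 201, 372, 224]
basket 0.76 [275, 190, 349, 259]
carriage 0.15 [355, 201, 373, 224]
station 0.78 [228, 135, 426, 347]
amber_a 0.67 [195, 126, 224, 169]
amber_a 0.63 [172, 146, 201, 191]
wash_bottle 0.89 [426, 337, 456, 372]
cup_a 0.82 [337, 185, 347, 203]
cup_a 0.7 [353, 201, 373, 221]
```

```bash
python3 - <<'E'
import cv2
a=cv2.imread('pics/scene0.png')[110:390,210:500]; b=cv2.imread('pics/side0.png')[110:390,160:460]
cv2.imwrite('pics/a.png',cv2.resize(a,None,fx=2.14,fy=2.14,interpolation=3)[:600]); cv2.imwrite('pics/b.png',cv2.resize(b,None,fx=2.14,fy=2.14,interpolation=3)[:600])
E
```

```text
(no output)
```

View pics/a.png

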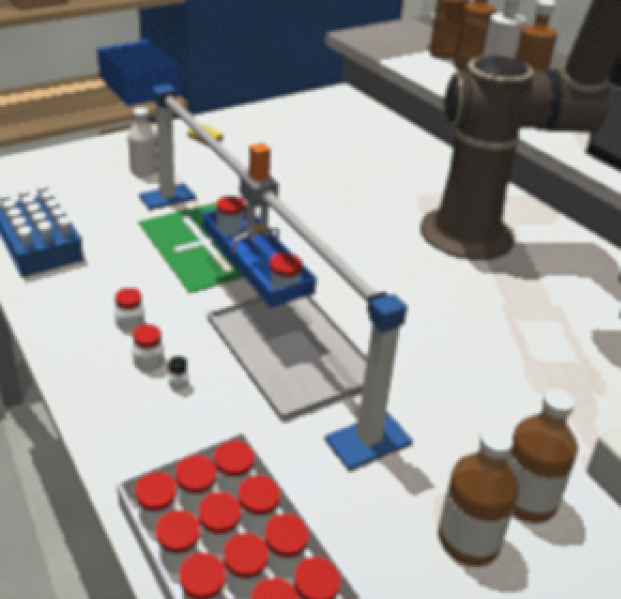

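View pics/b.png

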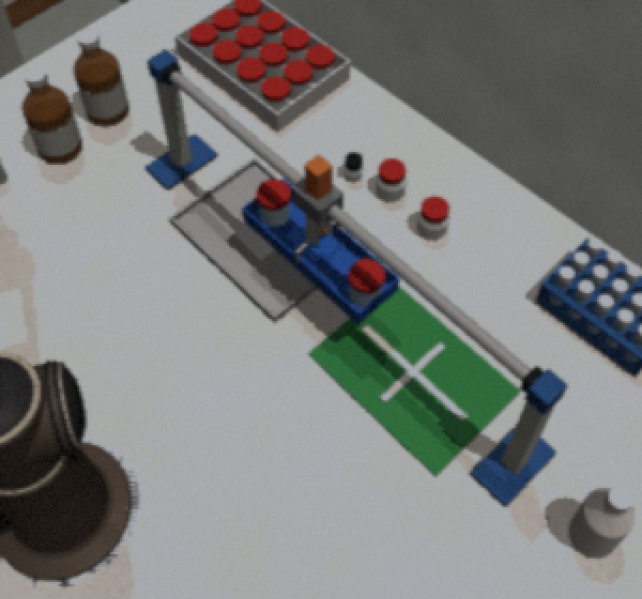

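The scene view shows the tray at the near (amber bottle) end, at about px (345,275), the pad at the far end, and the carriage near the middle. The side view confirms this: cross at about (353,283), grip top at about (309,186). Next I triangulate.

```bash
cat > h.py <<'E'
import numpy as np
from cell import env, snapshot, ticket, finder
def ray(p,uv):
    d=np.array([(uv[0]-p['cx'])/p['fx'],(uv[1]-p['cy'])/p['fy'],1.]); R=np.array(p['R']);t=np.array(p['t'])
    return -R.T@t, R.T@d
def onz(p,uv,z):
    c,d=ray(p,uv); return c+d*(z-c[2])/d[2]
def tri(rs):
    A=0;b=0
    for c,d in rs:
        d=d/np.linalg.norm(d);P=np.eye(3)-np.outer(d,d);A=A+P;b=b+P@c
    return np.linalg.solve(A,b)
E
python3 - <<'E'
from h import *
np.set_printoptions(precision=1,suppress=True)
S=snapshot('scene');D=snapshot('side')
a=lambda u,v:(210+u/2.14,110+v/2.14); b=lambda u,v:(160+u/2.14,110+v/2.14)
# head top centres
for n,pa,pb in (('head far',(163,88),(546,381)),('head near',(388,300),(163,60)),('griptop',(260,147),(318,163))):
    print(n,tri([ray(S,a(*pa)),ray(D,b(*pb))]))
    z=335 if n=='griptop' else 273
    print('  onz',onz(S,a(*pa),z),onz(D,b(*pb),z))
print('cross',onz(D,b(414,371),6))
for q in ((310,355),(436,474),(519,388)): print('padc side',onz(D,b(*q),6))
for q in ((141,224),(192,290)): print('padc scene',onz(S,a(*q),6))
for q in ((171,221),(255,161),(275,319)): print('tray side',onz(D,b(*q),18))
for q in ((209,317),(285,418),(374,380)): print('tray scene',onz(S,a(*q),18))
for n,q in (('amberR',(538,515)),('amberL',(475,560)),('vial',(178,388)),('cup',(148,360)),('cup2',(130,318)),('wash',(142,172))): print(n,onz(S,a(*q),0))
E
```

```text
head far [ 516.9 -423.7  272.5]
  onz [ 517.2 -422.   273. ] [ 517.1 -424.   273. ]
head near [539.5 366.8 271.7]
  onz [539.4 368.8 273. ] [539.9 364.6 273. ]
griptop [529.9   0.4 332.6]
  onz [531.2   5.5 335. ] [529.9  -1.7 335. ]
cross [ 522.7 -224.     6. ]
padc side [426.2 -85.7   6. ]
padc side [ 419.3 -358.2    6. ]
padc side [ 617.  -361.9    6. ]
padc scene [ 614.2 -342.2    6. ]
padc scene [617.7 -83.3   6. ]
tray side [434.7 269.3  18. ]
tray side [631.1 263.6  18. ]
tray side [427.8  -3.   18. ]
tray scene [631.7  16.   18. ]
tray scene [637.2 286.6  18. ]
tray scene [463.7 283.8  18. ]
amberR [408.4 590.1   0. ]
amberL [535.7 601.3   0. ]
vial [749.5 134.8   0. ]
cup [766.8  50.6   0. ]
cup2 [751.9 -67.4   0. ]
wash [ 518.9 -563.3    0. ]
```

Emit:
{"name": "apply_moves", "arguments": {"deltas": [{"hand":0,"travel":[-0.1,-0.1,-0.15],"twist":0},{"hand":0,"travel":[-0.3,-0.25,-0.3],"twist":0},{"hand":0,"travel":[-0.5,-0.42,-0.42],"twist":0},{"hand":0,"travel":[-0.73,-0.61,-0.5],"twist":0},{"hand":0,"travel":[-0.96,-0.8,-0.5],"twist":0}], "grip_force": 60}}

```text
time_s: 1.62
ee_pos: [318.2, 453.7, 302.6]
eef_rot: [3.137, 0.001, 2.707]
contact_force: [0.6, -0.0, -0.8]
width: 0.997
finger_force: 0.0
```

Emit:
{"name": "apply_moves", "arguments": {"deltas": [{"hand":0,"travel":[-0.2,-0.16,-0.1],"twist":0},{"hand":0,"travel":[-0.38,-0.32,-0.2],"twist":0},{"hand":0,"travel":[-0.58,-0.48,-0.3],"twist":0},{"hand":0,"travel":[-0.77,-0.64,-0.4],"twist":0},{"hand":0,"travel":[-0.96,-0.8,-0.5],"twist":0}]}}

```text
time_s: 2.03
ee_pos: [370.7, 339.3, 350.6]
eef_rot: [3.141, 0.0, 2.706]
contact_force: [0.9, -0.7, 0.1]
width: 0.996
finger_force: 0.0
```

Emit:
{"name": "apply_moves", "arguments": {"deltas": [{"hand":0,"travel":[-0.2,-0.16,-0.1],"twist":0},{"hand":0,"travel":[-0.38,-0.32,-0.2],"twist":0},{"hand":0,"travel":[-0.58,-0.48,-0.3],"twist":0},{"hand":0,"travel":[-0.77,-0.64,-0.4],"twist":0},{"hand":0,"travel":[-0.96,-0.8,-0.5],"twist":0}]}}

```text
time_s: 2.45
ee_pos: [423.9, 226.2, 400.7]
eef_rot: [3.141, 0.0, 2.706]
contact_force: [0.5, 0.3, -0.2]
width: 1.004
finger_force: 0.0
```

Emit:
{"name": "apply_moves", "arguments": {"deltas": [{"hand":0,"travel":[-0.2,-0.16,0],"twist":0},{"hand":0,"travel":[-0.38,-0.32,0],"twist":0},{"hand":0,"travel":[-0.58,-0.48,0],"twist":0},{"hand":0,"travel":[-0.77,-0.64,0],"twist":0},{"hand":0,"travel":[-0.96,-0.8,0],"twist":0}]}}

```text
time_s: 2.87
ee_pos: [477.2, 113.2, 400.2]
eef_rot: [3.141, 0.001, 2.706]
contact_force: [0.7, -0.6, -0.5]
width: 1.0
finger_force: 0.0
```

Emit:
{"name": "apply_moves", "arguments": {"deltas": [{"hand":0,"travel":[-0.3,-0.25,0],"twist":-0.018},{"hand":0,"travel":[-0.6,-0.5,0],"twist":-0.036},{"hand":0,"travel":[-0.85,-0.7,0],"twist":-0.054},{"hand":0,"travel":[-0.965,-0.816,0],"twist":-0.0645},{"hand":0,"travel":[-0.965,-0.816,0],"twist":-0.0645}]}}

```text
time_s: 3.28
ee_pos: [530.9, -3.7, 399.7]
eef_rot: [-3.14, 0.0, 3.108]
contact_force: [-0.4, -0.5, 0.4]
width: 1.002
finger_force: 0.0
```

```bash
python3 - <<'E'
from h import *
import cv2
s=env.state(); print(s['time_s'],s['ee_pos'],s['eef_rot'])
w=snapshot('wrist'); print(w['mount'],w['fx'],w['cx'],w['cy']); cv2.imwrite('pics/w1.png',w['img'][:,:,::-1])
for n in('scene','side'):
    p=snapshot(n); cv2.imwrite(f'pics/{n}1.png',p['img'][:,:,::-1])
a=cv2.imread('pics/scene1.png')[130:330,240:440]; b=cv2.imread('pics/side1.png')[110:310,200:400]
cv2.imwrite('pics/ab1.png',cv2.resize(np.hstack([a,b]),None,fx=2,fy=2,interpolation=3))
E
```

```text
3.2833 [530.92090292  -3.74071055 399.68798659] [-3.13991704e+00  1.57059104e-04  3.10831597e+00]
[[-6.91563158e-04 -9.65010397e-01 -2.62210708e-01  6.60475949e+01]
 [ 9.99999419e-01 -4.50521124e-04 -9.79384821e-04 -8.20905080e-01]
 [ 8.26985072e-04 -2.62211233e-01  9.65010148e-01 -1.23449391e+02]
 [ 0.00000000e+00  0.00000000e+00  0.00000000e+00  1.00000000e+00]] 336.3863164413084 316.55255773476574 199.04597071004437
```

View pics/w1.png

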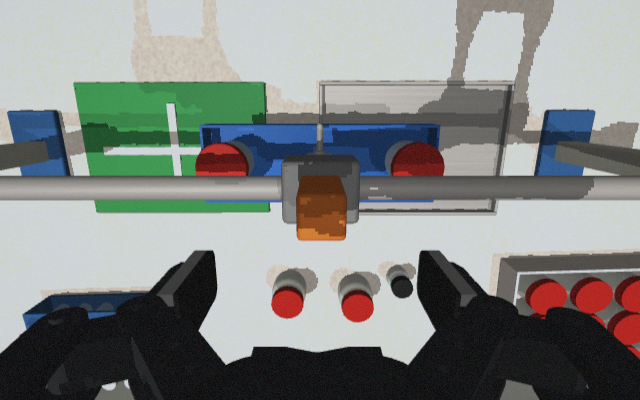

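View pics/ab1.png

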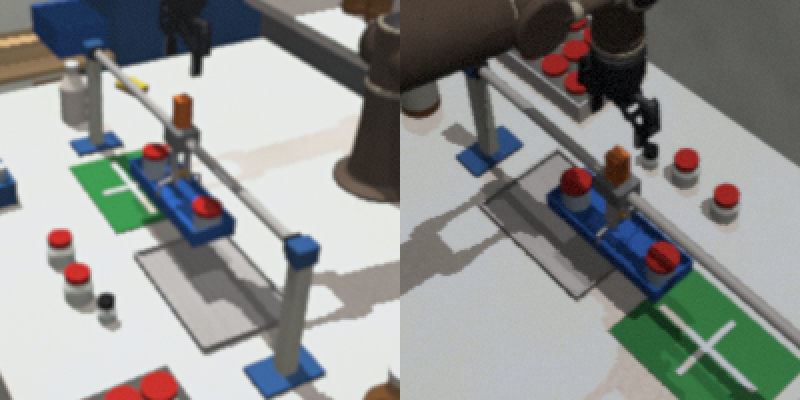

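The wrist view shows grip (322,223), tray corners (320,82)–(514,82), (497,214), pad corners (75,82),(265,82),(270,212),(97,212), cross about (176,151).

```bash
cat >> h.py <<'E'
from scipy.spatial.transform import Rotation as Ro
def wpose(w,s):
    T=np.eye(4);T[:3,:3]=Ro.from_euler('xyz',s['eef_rot']).as_matrix();T[:3,3]=s['ee_pos']
    M=np.linalg.inv(T@np.array(w['mount'])); return dict(fx=w['fx'],fy=w['fy'],cx=w['cx'],cy=w['cy'],R=M[:3,:3],t=M[:3,3])
E
python3 - <<'E'
from h import *
import cv2
np.set_printoptions(precision=1,suppress=True)
s=env.state(); w=snapshot('wrist'); p=wpose(w,s); np.save('pics/w2.npy',w['img'])
print('grip',onz(p,(322,223),335))
for u in ((320,82),(513,82),(497,214)): print('tray',onz(p,u,18))
for u in ((75,82),(265,82),(270,212),(97,212),(176,151)): print('pad',onz(p,u,6))
hsv=cv2.cvtColor(w['img'],cv2.COLOR_RGB2HSV)
g=cv2.inRange(hsv,(50,100,40),(75,255,255)); c=max(cv2.findContours(g,0,2)[0],key=cv2.contourArea);print(cv2.minAreaRect(c))
o=cv2.inRange(hsv,(5,150,80),(18,255,255)); c=max(cv2.findContours(o,0,2)[0],key=cv2.contourArea);print(cv2.boundingRect(c))
for d in ('drip_tray','dry_pad','basket'): print(d,[(round(r['confidence'],2),np.round(np.array(r['rect'])*[640,400,640,400])) for r in finder.boxes_of(d,w)[:2]])
r=cv2.inRange(hsv,(0,150,60),(4,255,255))|cv2.inRange(hsv,(174,150,60),(180,255,255)); 
for c in cv2.findContours(r,0,2)[0]:
    if cv2.contourArea(c)>150: x=cv2.boundingRect(c); print('red',x, onz(p,(x[0]+x[2]/2,x[1]+x[3]/2),166))
E
```

```text
grip [529.5   2.3 335. ]
tray [428.3   7.3  18. ]
tray [437.3 281.7  18. ]
tray [634.2 280.1  18. ]
pad [ 415.9 -349.1    6. ]
pad [424.9 -72.6   6. ]
pad [623. -79.   6.]
pad [ 613.9 -357.4    6. ]
pad [ 520.5 -216.3    6. ]
((165.99996948242188, 129.99998474121094), (191.99996948242188, 93.99998474121094), -0.0)
(290, 189, 50, 53)
drip_tray [(0.67, array([316.,  82., 514., 222.])), (0.43, array([268., 278., 302., 318.]))]
dry_pad [(0.69, array([ 67.,  85., 265., 215.])), (0.39, array([336., 273., 373., 325.]))]
basket [(0.84, array([192., 124., 437., 204.]))]
red (339, 291, 31, 32) [696.7  39.4 166. ]
red (269, 287, 31, 32) [688.5 -44.6 166. ]
red (522, 280, 41, 39) [693.9 264.5 166. ]
red (566, 279, 43, 36) [692.2 317.7 166. ]
red (604, 277, 36, 69) [713.5 363.  166. ]
red (387, 144, 53, 34) [521.8 102.9 166. ]
red (192, 144, 53, 34) [ 515.  -105.2  166. ]
```

Emit:
{"name": "apply_moves", "arguments": {"deltas": [{"hand":0,"travel":[0,-0.015,0.1],"twist":0},{"hand":0,"travel":[0,-0.015,0.3],"twist":0},{"hand":0,"travel":[0,-0.015,0.55],"twist":0},{"hand":0,"travel":[0,-0.015,0.78],"twist":0},{"hand":0,"travel":[0,-0.015,0.88],"twist":0}]}}

```text
time_s: 4.05
ee_pos: [527.5, -1.1, 307.8]
eef_rot: [3.141, -0.006, 3.112]
contact_force: [-1.0, 0.2, -1.5]
width: 0.997
finger_force: 0.0
```

Emit:
{"name": "apply_moves", "arguments": {"deltas": [{"hand":0.4,"travel":[0,0,0],"twist":0},{"hand":0.5,"travel":[0,0,0],"twist":0},{"hand":0.6,"travel":[0,0,0],"twist":0},{"hand":1,"travel":[0,0,0],"twist":0},{"hand":1,"travel":[0,0,0],"twist":0}]}}

```text
time_s: 4.47
ee_pos: [530.9, -1.8, 314.0]
eef_rot: [3.142, 0.003, 3.111]
contact_force: [0.4, -0.2, 5.9]
width: 0.344
finger_force: 62.9
```

Emit:
{"name": "apply_moves", "arguments": {"deltas": [{"hand":1,"travel":[0,0,0],"twist":0},{"hand":1,"travel":[0,0,0],"twist":0},{"hand":1,"travel":[0,0,0],"twist":0},{"hand":1,"travel":[0,0,0],"twist":0},{"hand":1,"travel":[0,0,0],"twist":0}]}}

```text
time_s: 4.88
ee_pos: [531.0, -1.8, 314.0]
eef_rot: [3.141, 0.004, 3.111]
contact_force: [-0.5, 0.2, 5.9]
width: 0.342
finger_force: 62.5
```

```bash
python3 - <<'E'
from h import *
import cv2
np.set_printoptions(precision=2,suppress=True)
s=env.state(); w=snapshot('wrist'); p=wpose(w,s); print({k:s[k] for k in ('time_s','ee_pos','eef_rot','contact_force','width','finger_force')})
cv2.imwrite('pics/w3.png',w['img'][:,:,::-1])
for d in ('drip_tray','dry_pad','basket'): print(d,[(round(r['confidence'],2),np.round(np.array(r['rect'])*[640,400,640,400])) for r in finder.boxes_of(d,w)[:2]])
hsv=cv2.cvtColor(w['img'],cv2.COLOR_RGB2HSV)
r=cv2.inRange(hsv,(0,150,60),(4,255,255))|cv2.inRange(hsv,(174,150,60),(180,255,255)); 
for c in cv2.findContours(r,0,2)[0]:
    if cv2.contourArea(c)>150: x=cv2.boundingRect(c); print('red',x, onz(p,(x[0]+x[2]/2,x[1]+x[3]/2),168))
E
```

```text
{'time_s': 4.8833, 'ee_pos': array([530.95,  -1.78, 314.  ]), 'eef_rot': array([3.14, 0.  , 3.11]), 'contact_force': array([-0.46,  0.23,  5.86]), 'width': 0.3423446613646453, 'finger_force': 62.53630042076111}
drip_tray [(0.63, array([319.,  74., 556., 210.])), (0.4, array([  0., 111., 640., 331.]))]
dry_pad [(0.58, array([ 20.,  76., 254., 206.]))]
basket [(0.6, array([153., 128., 478., 207.]))]
red (344, 328, 22, 20) [674.69  28.67 168.  ]
red (268, 327, 30, 22) [672.59 -38.75 168.  ]
red (561, 310, 50, 61) [684.16 245.32 168.  ]
red (604, 309, 36, 81) [695.26 281.16 168.  ]
red (409, 152, 70, 53) [524.49 101.44 168.  ]
red (155, 152, 70, 53) [ 517.98 -105.82  168.  ]
```

View pics/w3.png

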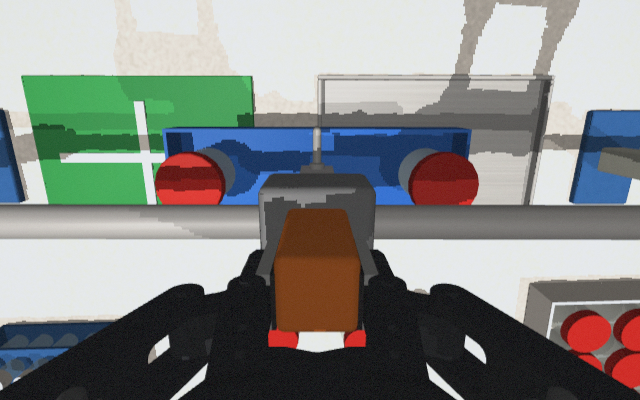

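The grip is held firmly, and both caps are clearly visible (190,178) and (444,178), symmetric about the centre, so the swing angle is about 0. Next I build a swing estimator and a planner.

```bash
cat >> h.py <<'E'
import cv2
from scipy.optimize import least_squares
L,G,DT=0.329,9.81,1/12
def sim(th,om,seg,n=40,c=0.022*2):
    """seg: list of (dt, dy m) linear carriage pieces; returns arrays of th,om (carriage at rest at ends) per piece, and max|th|"""
    v=0; q=om; out=[]; m=abs(th)
    for dt,dy in seg:
        v=dy/dt; h=dt/n
        for _ in range(n):
            def f(th,q):
                o=q-v*np.cos(th)/L
                return o, -G*np.sin(th)/L - v*np.sin(th)*o/L - c*o
            a=f(th,q); b=f(th+h/2*a[0],q+h/2*a[1]); th+=h*b[0]; q+=h*b[1]; m=max(m,abs(th))
        out.append((th,q-v*np.cos(th)/L, q))
    return np.array(out),m   # q = om if the carriage stopped now
def amp(th,om): return np.degrees(np.arccos(np.clip(np.cos(th)-om**2*L/2/G,-1,1)))
def rows(y): # absolute row positions mm (first = start) -> dy segments
    return [(DT,d/1000) for d in np.diff(y)]
def calls(y):
    y=np.round(np.array(y)).astype(int); pad=(-(len(y)-1))%5; y=np.r_[y,[y[-1]]*pad]
    return [[round((y[i+j]-y[i])/100,2) for j in range(1,6)] for i in range(0,len(y)-1,5)]
YAW=-0.0287
def caps(th,pv,p,r=25.,h=14.):
    a=np.linspace(0,2*np.pi,40); o=[]
    Rs=np.array([[np.cos(YAW),-np.sin(YAW),0],[np.sin(YAW),np.cos(YAW),0],[0,0,1]])
    for Y in(-103.6,103.6):
        P=np.vstack([np.c_[r*np.cos(a),Y+r*np.sin(a),np.full(40,z)] for z in(-2,-2-h)])
        P=np.c_[P[:,0],P[:,1]*np.cos(th)-P[:,2]*np.sin(th),P[:,1]*np.sin(th)+P[:,2]*np.cos(th)]@Rs.T+pv
        C=P@p['R'].T+p['t']; u=p['fx']*C[:,0]/C[:,2]+p['cx']; v=p['fy']*C[:,1]/C[:,2]+p['cy']
        o+=[u.min(),u.max(),v.min()]
    return np.array(o)
def look():
    s=env.state(); w=snapshot('wrist'); p=wpose(w,s); pv=np.array([s['ee_pos'][0]-1,s['ee_pos'][1],170.])
    hsv=cv2.cvtColor(w['img'],cv2.COLOR_RGB2HSV)
    m=cv2.inRange(hsv,(0,150,50),(4,255,255))|cv2.inRange(hsv,(174,150,50),(180,255,255)); m[285:]=0
    m=cv2.morphologyEx(m,cv2.MORPH_CLOSE,np.ones((9,9)))
    bs=[]
    for lo,hi in((0,318),(318,640)):
        mm=np.zeros_like(m);mm[:,lo:hi]=m[:,lo:hi]
        cs=[c for c in cv2.findContours(mm,0,2)[0] if cv2.contourArea(c)>250]
        x,y,W,H=cv2.boundingRect(max(cs,key=cv2.contourArea)) if cs else (np.nan,)*4; bs+=[x,x+W,y]
    bs=np.array(bs,float); ok=~np.isnan(bs)
    g=[least_squares(lambda t:(caps(t[0],pv,p)-bs)[ok],[t0],loss='soft_l1',f_scale=3) for t0 in(-.5,0,.5)]
    g=min(g,key=lambda r:r.cost)
    return s['time_s'],g.x[0],s['ee_pos'][1],bs,np.round(caps(g.x[0],pv,p)-bs,1)
E
python3 - <<'E'
from h import *
t,th,y,bs,res=look(); print(t,np.degrees(th),y,bs,res)
best=[]
for N in (8,9,10,11,12,13,14):
  u=np.arange(1,N+1)/N; tr=142*(10*u**3-15*u**4+6*u**5)
  for sg in(1,-1):
    for w in range(0,5):
      for A in(16,20):
        k=np.arange(1,43); y=np.r_[0,tr,[142]*w,142+sg*A*np.sin(2*np.pi*k/14)*np.minimum(1,1)]
        y=np.round(y); o,m=sim(0,0,rows(y)); a=amp(o[-1,0],o[-1,2]); 
        oh,mh=sim(o[-1,0],o[-1,2],[(DT,0)]*14)
        best.append((abs(a-34),N,sg,w,A,a,np.degrees(max(m,mh))))
best.sort(); print(*[np.round(b,1) for b in best[:12]],sep='\n')
E
```

```text
5.0833 -0.7611378231310001 -1.7595780667650072 [155. 225. 152. 409. 479. 152.] [ 5.6  1.2  4.8 -0.8 -5.8  3.6]
[ 0.  12.  -1.   4.  20.  34.  33.6]
[ 0.1 13.  -1.   2.  16.  34.1 33.6]
[ 0.1  8.  -1.   0.  16.  33.9 33.9]
[ 0.1 14.  -1.   1.  16.  34.1 33.8]
[ 0.3 13.   1.   4.  20.  33.7 33.7]
[ 0.5 12.  -1.   3.  16.  33.5 33.1]
[ 1.1 14.  -1.   3.  20.  32.9 32.5]
[ 1.1 14.   1.   4.  20.  35.1 35.1]
[ 1.2 14.  -1.   0.  16.  35.2 35.2]
[ 1.5 11.  -1.   4.  16.  32.5 32.1]
[ 1.6  9.  -1.   0.  16.  35.6 35.6]
[ 1.6 13.  -1.   3.  20.  35.6 35.2]
```

```bash
sed -i 's/r=25\./r=28./' h.py; python3 - <<'E'
from h import *
N=14;u=np.arange(1,N+1)/N; tr=142*(10*u**3-15*u**4+6*u**5);k=np.arange(1,43)
y=np.round(np.r_[0,tr,142,142-16*np.sin(2*np.pi*k/14)])
o,m=sim(0,0,rows(y)+[(DT,0)]*17); print(np.round(np.degrees(o[:,0]),0))
for c in calls(y): print(c)
E
```

```text
[  0.  -1.  -2.  -3.  -4.  -5.  -5.  -5.  -2.   1.   4.   7.  10.  11.
  10.   7.   4.  -1.  -6. -11. -13. -14. -11.  -6.   1.   8.  14.  17.
  18.  14.   8.  -0.  -9. -16. -21. -22. -18. -10.  -0.  10.  19.  25.
  26.  21.  13.   1. -11. -22. -28. -30. -25. -16.  -2.  12.  24.  32.
  34.  28.  17.   3. -12. -25. -32. -33. -28. -18.  -3.  11.  24.  31.
  33.  28.  18.   4.]
[np.float64(0.0), np.float64(0.03), np.float64(0.1), np.float64(0.21), np.float64(0.35)]
[np.float64(0.17), np.float64(0.36), np.float64(0.55), np.float64(0.72), np.float64(0.86)]
[np.float64(0.11), np.float64(0.18), np.float64(0.21), np.float64(0.21), np.float64(0.21)]
[np.float64(-0.07), np.float64(-0.13), np.float64(-0.16), np.float64(-0.16), np.float64(-0.13)]
[np.float64(0.06), np.float64(0.13), np.float64(0.2), np.float64(0.26), np.float64(0.29)]
[np.float64(0.0), np.float64(-0.03), np.float64(-0.09), np.float64(-0.16), np.float64(-0.23)]
[np.float64(-0.06), np.float64(-0.09), np.float64(-0.09), np.float64(-0.06), np.float64(0.0)]
[np.float64(0.07), np.float64(0.14), np.float64(0.2), np.float64(0.23), np.float64(0.23)]
[np.float64(-0.03), np.float64(-0.09), np.float64(-0.16), np.float64(-0.23), np.float64(-0.29)]
[np.float64(-0.03), np.float64(-0.03), np.float64(0.0), np.float64(0.06), np.float64(0.13)]
[np.float64(0.07), np.float64(0.13), np.float64(0.16), np.float64(0.16), np.float64(0.13)]
[np.float64(-0.06), np.float64(-0.13), np.float64(-0.13), np.float64(-0.13), np.float64(-0.13)]
```

Emit:
{"name": "apply_moves", "arguments": {"deltas": [{"hand":1,"travel":[0,0,0],"twist":0},{"hand":1,"travel":[0,0.03,0],"twist":0},{"hand":1,"travel":[0,0.1,0],"twist":0},{"hand":1,"travel":[0,0.21,0],"twist":0},{"hand":1,"travel":[0,0.35,0],"twist":0}]}}

```text
time_s: 5.55
ee_pos: [532.1, 32.5, 314.0]
eef_rot: [-3.141, 0.004, 3.11]
contact_force: [-0.8, -1.5, 5.4]
width: 0.342
finger_force: 62.7
```

Emit:
{"name": "apply_moves", "arguments": {"deltas": [{"hand":1,"travel":[0,0.17,0],"twist":0},{"hand":1,"travel":[0,0.36,0],"twist":0},{"hand":1,"travel":[0,0.55,0],"twist":0},{"hand":1,"travel":[0,0.72,0],"twist":0},{"hand":1,"travel":[0,0.86,0],"twist":0}]}}

```text
time_s: 5.97
ee_pos: [534.9, 120.0, 314.0]
eef_rot: [3.141, 0.004, 3.111]
contact_force: [0.9, -1.1, 4.4]
width: 0.34
finger_force: 62.6
```

Emit:
{"name": "apply_moves", "arguments": {"deltas": [{"hand":1,"travel":[0,0.11,0],"twist":0},{"hand":1,"travel":[0,0.18,0],"twist":0},{"hand":1,"travel":[0,0.21,0],"twist":0},{"hand":1,"travel":[0,0.21,0],"twist":0},{"hand":1,"travel":[0,0.21,0],"twist":0}]}}

```text
time_s: 6.38
ee_pos: [535.6, 140.9, 314.0]
eef_rot: [3.14, 0.004, 3.111]
contact_force: [0.4, 0.4, 6.3]
width: 0.341
finger_force: 62.6
```

Emit:
{"name": "apply_moves", "arguments": {"deltas": [{"hand":1,"travel":[0,-0.07,0],"twist":0},{"hand":1,"travel":[0,-0.13,0],"twist":0},{"hand":1,"travel":[0,-0.16,0],"twist":0},{"hand":1,"travel":[0,-0.16,0],"twist":0},{"hand":1,"travel":[0,-0.13,0],"twist":0}]}}

```text
time_s: 6.8
ee_pos: [535.1, 126.2, 314.0]
eef_rot: [-3.141, 0.004, 3.11]
contact_force: [-0.1, -1.3, 5.5]
width: 0.346
finger_force: 62.7
```

Emit:
{"name": "apply_moves", "arguments": {"deltas": [{"hand":1,"travel":[0,0.06,0],"twist":0},{"hand":1,"travel":[0,0.13,0],"twist":0},{"hand":1,"travel":[0,0.2,0],"twist":0},{"hand":1,"travel":[0,0.26,0],"twist":0},{"hand":1,"travel":[0,0.29,0],"twist":0}]}}

```text
time_s: 7.22
ee_pos: [536.1, 156.4, 314.0]
eef_rot: [3.141, 0.004, 3.111]
contact_force: [1.3, -2.0, 4.0]
width: 0.349
finger_force: 62.7
```

Emit:
{"name": "apply_moves", "arguments": {"deltas": [{"hand":1,"travel":[0,0,0],"twist":0},{"hand":1,"travel":[0,-0.03,0],"twist":0},{"hand":1,"travel":[0,-0.09,0],"twist":0},{"hand":1,"travel":[0,-0.16,0],"twist":0},{"hand":1,"travel":[0,-0.23,0],"twist":0}]}}

```text
time_s: 7.63
ee_pos: [535.4, 133.4, 314.0]
eef_rot: [3.14, 0.004, 3.111]
contact_force: [0.8, 1.5, 4.5]
width: 0.343
finger_force: 62.7
```

Emit:
{"name": "apply_moves", "arguments": {"deltas": [{"hand":1,"travel":[0,-0.06,0],"twist":0},{"hand":1,"travel":[0,-0.09,0],"twist":0},{"hand":1,"travel":[0,-0.09,0],"twist":0},{"hand":1,"travel":[0,-0.06,0],"twist":0},{"hand":1,"travel":[0,0,0],"twist":0}]}}

```text
time_s: 8.05
ee_pos: [535.3, 132.2, 314.0]
eef_rot: [-3.141, 0.004, 3.11]
contact_force: [1.0, -1.2, 4.7]
width: 0.341
finger_force: 62.7
```

```bash
python3 - <<'E'
from h import *
t,th,y,bs,res=look(); print(t,np.degrees(th),y,bs,res)
t,th,y,bs,res=look(); print(t,np.degrees(th),y,bs,res)
s=env.state();print(s['ee_pos'],s['eef_rot'],s['contact_force'])
E
```

```text
8.05 -21.343501887480276 132.15786786753182 [134. 217. 159. 389. 444. 147.] [ 4.2  5.5  1.  -2.3  0.9  0. ]
8.1 -22.0690447176356 133.77245386095436 [133. 217. 159. 388. 442. 147.] [ 4.4  5.3  1.1 -2.5  1.2 -0.1]
[535.34070313 133.58089859 314.00969501] [3.14046869 0.00424492 3.11096886] [1.10495605 0.12899927 5.07732911]
```

```bash
python3 - <<'E'
from h import *
N=14;u=np.arange(1,N+1)/N; tr=142*(10*u**3-15*u**4+6*u**5);k=np.arange(1,21)
y=np.round(np.r_[0,tr,142,142-16*np.sin(2*np.pi*k/14)]); y=np.r_[y,133] if len(y)<36 else y; print(len(y),y[-1])
o,m=sim(0,0,rows(y)+[(.1,0)]); th,om=o[-1,0],o[-1,2]; print(np.degrees(th),om,amp(th,om))
R=[]
for sh in np.arange(-3,3,.5):
  for A in (14,16,18,20,22):
    k=np.arange(1,30); ph=2*np.pi*(20+k+sh)/14; e=(ph<=6*np.pi+1e-6)
    yy=np.round(np.r_[133,142-A*np.sin(ph[e]),142]); o,m=sim(th,om,rows(yy)+[(DT,0)]*16); a=amp(o[-1,0],o[-1,2])
    R.append((abs(a-35),sh,A,a,np.degrees(m),yy))
R.sort(key=lambda r:r[0])
for r in R[:6]: print(np.round(r[:5],1))
b=min(R[:6],key=lambda r:np.abs(np.diff(r[5])).max()); print(b[1:5]); o,m=sim(th,om,rows(b[5])+[(DT,0)]*16); print(np.round(np.degrees(o[:,0])))
for c in calls(b[5]): print([float(x) for x in c])
E
```

```text
36 135.0
-19.957857388602044 0.7308608156074902 21.410826018086272
[ 0.3  2.  18.  34.7 35.8]
[ 0.3  2.5 20.  35.3 36.3]
[ 0.4  0.5 20.  34.6 35.2]
[ 0.5  1.  20.  35.5 36.2]
[ 0.5  1.5 18.  34.5 35.2]
[ 0.6  0.  22.  34.4 35.1]
(np.float64(0.0), 22, np.float64(34.40346708173206), np.float64(35.13520461283785))
[-16.  -9.   0.  10.  18.  24.  25.  21.  14.   3.  -9. -20. -27. -29.
 -27. -19.  -7.   7.  20.  30.  34.  32.  23.   8.  -7. -21. -31. -35.
 -32. -23.  -9.   6.  20.  30.  35.  32.  24.  10.  -5.]
[0.09, 0.19, 0.26, 0.3, 0.3]
[-0.04, -0.11, -0.21, -0.31, -0.38]
[-0.04, -0.04, 0.0, 0.07, 0.17]
[0.1, 0.17, 0.21, 0.21, 0.17]
[-0.07, -0.17, -0.17, -0.17, -0.17]
```

Emit:
{"name": "apply_moves", "arguments": {"deltas": [{"hand":1,"travel":[0,0.07,0],"twist":0},{"hand":1,"travel":[0,0.17,0],"twist":0},{"hand":1,"travel":[0,0.24,0],"twist":0},{"hand":1,"travel":[0,0.28,0],"twist":0},{"hand":1,"travel":[0,0.28,0],"twist":0}]}}

```text
time_s: 8.57
ee_pos: [536.3, 162.0, 314.0]
eef_rot: [3.14, 0.004, 3.111]
contact_force: [1.1, 1.5, 5.3]
width: 0.345
finger_force: 62.6
```

Emit:
{"name": "apply_moves", "arguments": {"deltas": [{"hand":1,"travel":[0,-0.04,0],"twist":0},{"hand":1,"travel":[0,-0.11,0],"twist":0},{"hand":1,"travel":[0,-0.21,0],"twist":0},{"hand":1,"travel":[0,-0.31,0],"twist":0},{"hand":1,"travel":[0,-0.38,0],"twist":0}]}}

```text
time_s: 8.98
ee_pos: [535.0, 122.8, 314.0]
eef_rot: [3.141, 0.004, 3.111]
contact_force: [0.9, 0.5, 4.8]
width: 0.346
finger_force: 62.6
```

Emit:
{"name": "apply_moves", "arguments": {"deltas": [{"hand":1,"travel":[0,-0.04,0],"twist":0},{"hand":1,"travel":[0,-0.04,0],"twist":0},{"hand":1,"travel":[0,0,0],"twist":0},{"hand":1,"travel":[0,0.07,0],"twist":0},{"hand":1,"travel":[0,0.17,0],"twist":0}]}}

```text
time_s: 9.4
ee_pos: [535.5, 139.2, 314.0]
eef_rot: [-3.141, 0.004, 3.11]
contact_force: [-0.3, -1.2, 4.6]
width: 0.343
finger_force: 62.7
```

Emit:
{"name": "apply_moves", "arguments": {"deltas": [{"hand":1,"travel":[0,0.1,0],"twist":0},{"hand":1,"travel":[0,0.17,0],"twist":0},{"hand":1,"travel":[0,0.21,0],"twist":0},{"hand":1,"travel":[0,0.21,0],"twist":0},{"hand":1,"travel":[0,0.17,0],"twist":0}]}}

```text
time_s: 9.82
ee_pos: [536.1, 158.3, 314.0]
eef_rot: [3.14, 0.004, 3.112]
contact_force: [1.2, 2.4, 5.8]
width: 0.339
finger_force: 62.7
```

Emit:
{"name": "apply_moves", "arguments": {"deltas": [{"hand":1,"travel":[0,-0.07,0],"twist":0},{"hand":1,"travel":[0,-0.17,0],"twist":0},{"hand":1,"travel":[0,-0.17,0],"twist":0},{"hand":1,"travel":[0,-0.17,0],"twist":0},{"hand":1,"travel":[0,-0.17,0],"twist":0}]}}

```text
time_s: 10.23
ee_pos: [535.5, 139.6, 314.0]
eef_rot: [-3.142, 0.004, 3.111]
contact_force: [0.6, -0.9, 5.0]
width: 0.347
finger_force: 62.7
```

```bash
cat > m.py <<'E'
import sys,json
from h import *
n=int(sys.argv[1]); D=[look() for _ in range(n)]
for d in D: print(round(d[0],3),round(np.degrees(d[1]),1),round(d[2],1),d[3].tolist(),d[4].tolist())
t=np.array([d[0] for d in D])-D[0][0]; th=np.array([d[1] for d in D])-np.radians(float(sys.argv[2]) if len(sys.argv)>2 else -.7)
def f(x): 
    o,_=sim(x[0],x[1],[(b-a,0) for a,b in zip(t[:-1],t[1:])]) if n>1 else (np.zeros((0,3)),0)
    return np.r_[x[0],o[:,0]]-th
r=min((least_squares(f,[th[0],v],loss='soft_l1',f_scale=.03) for v in(-2,2)),key=lambda r:r.cost); o,_=sim(*r.x,[(b-a,0) for a,b in zip(t[:-1],t[1:])]+[(.05,0)])
th1,om1=o[-1,0],o[-1,2]; json.dump([th1,om1],open('st.json','w'))
print('now',env.state()['time_s'],np.degrees(th1),om1,'amp',amp(th1,om1),'res',np.round(np.degrees(r.fun),1))
E
python3 m.py 24
```

```text
10.233 -5.7 139.6 [148.0, 222.0, 153.0, 405.0, 471.0, 151.0] [2.9, 4.7, 1.6, -4.0, -1.0, -0.4]
10.283 -15.2 139.6 [139.0, 217.0, 157.0, 396.0, 455.0, 148.0] [2.8, 5.1, 0.7, -3.4, 0.2, 0.3]
10.333 -23.0 139.6 [133.0, 217.0, 160.0, 387.0, 441.0, 147.0] [4.5, 5.7, 0.5, -2.1, 1.0, -0.3]
10.383 -29.5 139.6 [131.0, 219.0, 162.0, 380.0, 429.0, 145.0] [4.8, 5.8, 0.9, -2.1, 1.6, 0.6]
10.433 -34.1 139.6 [131.0, 222.0, 164.0, 374.0, 420.0, 145.0] [3.9, 5.2, 0.8, -1.3, 2.2, -0.1]
10.483 -36.0 139.7 [132.0, 223.0, 165.0, 372.0, 416.0, 144.0] [3.0, 5.4, 0.5, -1.5, 2.7, 0.6]
10.533 -35.6 139.6 [132.0, 223.0, 164.0, 372.0, 417.0, 144.0] [2.9, 5.2, 1.4, -1.1, 2.4, 0.6]
10.583 -32.5 139.6 [131.0, 221.0, 163.0, 376.0, 423.0, 145.0] [4.0, 5.3, 1.1, -1.5, 2.0, 0.1]
10.633 -27.8 139.7 [131.0, 219.0, 161.0, 382.0, 432.0, 146.0] [5.4, 5.2, 1.3, -2.3, 1.5, -0.1]
10.683 -20.7 139.6 [134.0, 217.0, 159.0, 390.0, 445.0, 147.0] [4.4, 5.4, 0.6, -2.8, 0.9, 0.2]
10.733 -12.5 139.6 [141.0, 218.0, 156.0, 399.0, 460.0, 149.0] [3.1, 5.2, 0.8, -3.8, -0.4, -0.0]
10.783 -3.0 139.7 [152.0, 224.0, 153.0, 407.0, 475.0, 152.0]
[... 675 characters left out ...]
.3, 1.2, -3.4, -1.3, -0.8]
11.183 31.3 139.8 [210.0, 257.0, 145.0, 414.0, 504.0, 163.0] [-1.8, 2.7, 0.8, -3.6, -2.7, -0.1]
11.233 25.9 139.8 [200.0, 251.0, 146.0, 416.0, 502.0, 161.0] [-1.4, 2.7, 0.7, -3.4, -2.2, -0.2]
11.283 18.3 139.8 [186.0, 243.0, 147.0, 417.0, 499.0, 158.0] [-0.4, 2.9, 1.2, -3.2, -2.4, 0.0]
11.333 9.8 139.8 [171.0, 234.0, 149.0, 415.0, 492.0, 155.0] [0.9, 4.0, 1.2, -3.7, -2.5, 0.1]
11.383 0.5 139.8 [157.0, 226.0, 152.0, 409.0, 480.0, 153.0] [1.5, 4.6, 0.8, -3.3, -1.4, -0.6]
now 11.4333 -8.770063009720516 -3.199112764186423 amp 35.244903825311184 res [-0.1  0.1 -0.4 -0.5 -0.3 -0.6 -0.6 -0.9 -0.5 -0.5 -0.3 -0.3 -0.3 -0.3
 -0.2 -0.6 -0.3 -0.3 -0.6 -0.6 -0.6 -0.4 -0.5 -0.6]
```

The swing is 35° to both sides, within limits. I'll hold over the tray for the swings.

Emit:
{"name": "apply_moves", "arguments": {"deltas": [{"hand":1,"travel":[0,0,0],"twist":0},{"hand":1,"travel":[0,0,0],"twist":0},{"hand":1,"travel":[0,0,0],"twist":0},{"hand":1,"travel":[0,0,0],"twist":0},{"hand":1,"travel":[0,0,0],"twist":0}]}}

```text
time_s: 11.85
ee_pos: [535.6, 139.8, 314.0]
eef_rot: [3.142, 0.004, 3.111]
contact_force: [0.9, -1.3, 5.4]
width: 0.346
finger_force: 62.7
```

Emit:
{"name": "apply_moves", "arguments": {"deltas": [{"hand":1,"travel":[0,0,0],"twist":0},{"hand":1,"travel":[0,0,0],"twist":0},{"hand":1,"travel":[0,0,0],"twist":0},{"hand":1,"travel":[0,0,0],"twist":0},{"hand":1,"travel":[0,0,0],"twist":0}]}}

```text
time_s: 12.27
ee_pos: [535.5, 139.8, 314.0]
eef_rot: [3.142, 0.004, 3.111]
contact_force: [0.2, -0.6, 4.8]
width: 0.343
finger_force: 62.7
```

Emit:
{"name": "apply_moves", "arguments": {"deltas": [{"hand":1,"travel":[0,0,0],"twist":0},{"hand":1,"travel":[0,0,0],"twist":0},{"hand":1,"travel":[0,0,0],"twist":0},{"hand":1,"travel":[0,0,0],"twist":0},{"hand":1,"travel":[0,0,0],"twist":0}]}}

```text
time_s: 12.68
ee_pos: [535.5, 139.8, 314.0]
eef_rot: [3.142, 0.004, 3.111]
contact_force: [0.7, -1.3, 4.7]
width: 0.342
finger_force: 62.7
```

Emit:
{"name": "apply_moves", "arguments": {"deltas": [{"hand":1,"travel":[0,0,0],"twist":0},{"hand":1,"travel":[0,0,0],"twist":0},{"hand":1,"travel":[0,0,0],"twist":0},{"hand":1,"travel":[0,0,0],"twist":0},{"hand":1,"travel":[0,0,0],"twist":0}]}}

```text
time_s: 13.1
ee_pos: [535.6, 139.8, 314.0]
eef_rot: [3.142, 0.004, 3.111]
contact_force: [0.9, -1.8, 5.9]
width: 0.344
finger_force: 62.7
```

Emit:
{"name": "apply_moves", "arguments": {"deltas": [{"hand":1,"travel":[0,0,0],"twist":0},{"hand":1,"travel":[0,0,0],"twist":0},{"hand":1,"travel":[0,0,0],"twist":0},{"hand":1,"travel":[0,0,0],"twist":0},{"hand":1,"travel":[0,0,0],"twist":0}]}}

```text
time_s: 13.52
ee_pos: [535.5, 139.8, 314.0]
eef_rot: [3.142, 0.004, 3.111]
contact_force: [-0.1, -1.7, 5.4]
width: 0.342
finger_force: 62.7
```

Emit:
{"name": "apply_moves", "arguments": {"deltas": [{"hand":1,"travel":[0,0,0],"twist":0},{"hand":1,"travel":[0,0,0],"twist":0},{"hand":1,"travel":[0,0,0],"twist":0},{"hand":1,"travel":[0,0,0],"twist":0},{"hand":1,"travel":[0,0,0],"twist":0}]}}

```text
time_s: 13.93
ee_pos: [535.6, 139.8, 314.1]
eef_rot: [3.142, 0.004, 3.111]
contact_force: [0.6, -0.8, 5.9]
width: 0.345
finger_force: 62.7
```

Emit:
{"name": "apply_moves", "arguments": {"deltas": [{"hand":1,"travel":[0,0,0],"twist":0},{"hand":1,"travel":[0,0,0],"twist":0},{"hand":1,"travel":[0,0,0],"twist":0},{"hand":1,"travel":[0,0,0],"twist":0},{"hand":1,"travel":[0,0,0],"twist":0}]}}

```text
time_s: 14.35
ee_pos: [535.5, 139.8, 314.0]
eef_rot: [3.142, 0.004, 3.111]
contact_force: [0.9, -0.7, 6.2]
width: 0.342
finger_force: 62.7
```

```bash
python3 - <<'E'
from h import *
s=env.state(); w=snapshot('wrist'); p=wpose(w,s); cv2.imwrite('pics/w4.png',w['img'][:,:,::-1])
for d in ('drip_tray','dry_pad'): print(d,[(round(r['confidence'],2),np.round(np.array(r['rect'])*[640,400,640,400])) for r in finder.boxes_of(d,w)[:2]])
np.savez('pics/w4.npz',**p)
E
python3 m.py 10 -0.3
```

```text
drip_tray [(0.87, array([197.,  76., 435., 132.]))]
dry_pad [(0.68, array([  0.,  74., 151., 206.]))]
14.5 25.5 139.8 [199.0, 251.0, 146.0, 416.0, 502.0, 161.0] [-1.2, 2.3, 0.8, -3.3, -2.4, -0.4]
14.55 30.4 139.8 [208.0, 256.0, 145.0, 414.0, 504.0, 163.0] [-1.4, 2.7, 0.9, -3.1, -3.0, -0.4]
14.6 32.6 139.8 [212.0, 259.0, 144.0, 413.0, 503.0, 164.0] [-1.5, 2.1, 1.5, -3.2, -1.5, -0.6]
14.65 33.1 139.8 [213.0, 260.0, 144.0, 413.0, 503.0, 164.0] [-1.5, 1.7, 1.4, -3.5, -1.4, -0.4]
14.7 31.0 139.8 [209.0, 257.0, 145.0, 414.0, 504.0, 163.0] [-1.4, 2.2, 0.8, -3.4, -2.8, -0.2]
14.75 27.0 139.8 [202.0, 252.0, 145.0, 416.0, 503.0, 162.0] [-1.4, 2.9, 1.5, -3.8, -3.1, -0.8]
14.8 20.5 139.8 [190.0, 245.0, 147.0, 417.0, 501.0, 159.0] [-0.7, 3.1, 0.8, -3.3, -3.1, -0.2]
14.85 13.2 139.8 [177.0, 237.0, 148.0, 416.0, 495.0, 156.0] [0.3, 4.1, 1.4, -3.1, -2.2, 0.3]
14.9 4.5 139.8 [163.0, 229.0, 150.0, 412.0, 485.0, 154.0] [1.1, 4.6, 1.6, -3.6, -1.3, -0.5]
14.95 -4.8 139.8 [150.0, 222.0, 153.0, 406.0, 472.0, 151.0] [1.9, 5.1, 1.3, -4.3, -0.8, -0.1]
now 15.0 -12.923175359614476 -2.875635978843129 amp 33.27921252216308 res [-0.  -0.2  0.3  0.   0.1 -0.2  0.1 -0.2 -0.1  0.2]
```

View pics/w4.png

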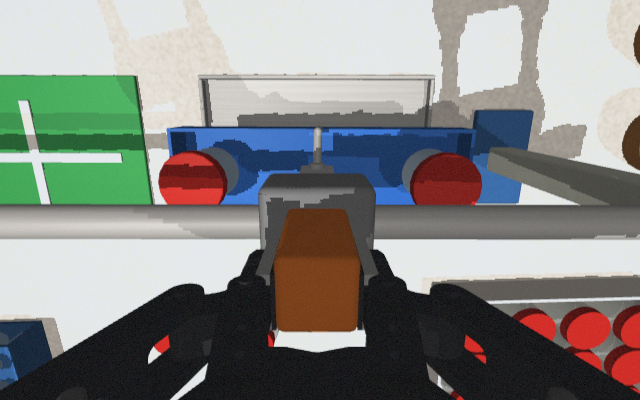

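The tray edges (199 and 434 at row 76) are centred on 316.5, so the carriage is exactly over the tray middle. More than four full swings at 33–35° are done. Now I plan the damping, then the transfer.

```bash
cat > plan.py <<'E'
import sys,json
from h import *
n=int(sys.argv[1]); dist=float(sys.argv[2]); th,om=json.load(open('st.json'))
def Y(x): return np.r_[0,0,x*100,dist,dist] if False else np.r_[0,x*100,dist,dist]
def f(x):
    y=Y(x); o,m=sim(th,om,rows(y),n=6)
    return np.r_[np.diff(y,2)/10*.05, 100*o[-1,0],20*o[-1,2]]
u=np.linspace(0,1,n+1)[1:-2]; x0=dist/100*(10*u**3-15*u**4+6*u**5)
r=least_squares(f,x0); y=np.round(Y(r.x)); o,m=sim(th,om,rows(y)); 
print('end',np.degrees(o[-1,0]),o[-1,2],'amp',amp(o[-1,0],o[-1,2]),'max',np.degrees(m),'range',y.min(),y.max(),'step',np.abs(np.diff(y)).max())
for c in calls(y): print([float(v) for v in c])
E
python3 plan.py 35 0
python3 - <<'E'
from h import *
p=dict(np.load('pics/w4.npz')); print('cross',onz(p,(41,158),6),'tray',onz(p,(199,76),18),onz(p,(434,76),18))
E
```

```text
end -0.2488455700187218 -0.005580120253472851 amp 0.2556409092763859 max 24.46491289726326 range -122.0 21.0 step 26.0
[-0.26, -0.52, -0.75, -0.94, -1.09]
[-0.1, -0.13, -0.12, -0.07, 0.0]
[0.08, 0.15, 0.19, 0.21, 0.22]
[-0.01, -0.02, 0.0, 0.04, 0.12]
[0.12, 0.27, 0.44, 0.6, 0.75]
[0.11, 0.18, 0.21, 0.2, 0.16]
[-0.06, -0.11, -0.14, -0.16, -0.16]
cross [ 522.07772373 -215.87681654    6.        ] tray [430.50214442   3.78434086  18.        ] [439.23676371 279.57209507  18.        ]
```

```bash
for n in 40 45 50; do echo $n; python3 plan.py $n -358; done
```

```text
40
end 0.11910348889191538 0.0029589775020699397 amp 0.12308368675692817 max 20.952146662131913 range -379.0 0.0 step 37.0
[-0.37, -0.74, -1.08, -1.4, -1.68]
[-0.24, -0.43, -0.59, -0.71, -0.82]
[-0.1, -0.21, -0.33, -0.46, -0.6]
[-0.15, -0.28, -0.39, -0.48, -0.53]
[-0.01, 0.0, 0.03, 0.07, 0.1]
[0.01, 0.01, -0.02, -0.07, -0.13]
[-0.06, -0.1, -0.13, -0.12, -0.09]
[0.04, 0.09, 0.14, 0.17, 0.17]
45
end -0.31819953776858023 -0.007914832278961946 amp 0.32885849364217556 max 20.952146662131913 range -415.0 0.0 step 37.0
[-0.37, -0.74, -1.08, -1.4, -1.69]
[-0.25, -0.46, -0.64, -0.8, -0.94]
[-0.13, -0.27, -0.42, -0.58, -0.74]
[-0.17, -0.32, -0.44, -0.54, -0.61]
[-0.03, -0.04, -0.03, -0.01, 0.0]
[0.01, -0.01, -0.04, -0.08, -0.12]
[-0.04, -0.05, -0.04, -0.01, 0.06]
[0.08, 0.17, 0.27, 0.35, 0.41]
[0.04, 0.05, 0.05, 0.05, 0.05]
50
end -0.13833498888368875 0.027273190156600815 amp 0.3178510679966113 max 22.483185474161633 range -358.0 0.0 step 33.0
[-0.33, -0.64, -0.95, -1.23, -1.48]
[-0.21, -0.39, -0.53, -0.65, -0.76]
[-0.1, -0.21, -0.33, -0.45, -0.59]
[-0.13, -0.26, -0.36, -0.45, -0.5]
[-0.02, -0.02, 0.0, 0.02, 0.04]
[0.01, 0.0, -0.03, -0.08, -0.13]
[-0.04, -0.07, -0.09, -0.07, -0.04]
[0.05, 0.11, 0.16, 0.2, 0.22]
[-0.01, -0.04, -0.09, -0.15, -0.21]
[-0.06, -0.1, -0.12, -0.13, -0.13]
```

```bash
sed -i 's/np.diff(y,2)\/10\*.05/np.diff(np.r_[0,y],2)\/10*.05, np.maximum(np.abs(y[5:]-y[:-5])-95,0)*.1/' plan.py; for n in 40 45 50; do echo $n; python3 plan.py $n -358; done; sed -i 's/,n=6)/,n=10)/' plan.py
```

```text
40
end 0.19702347462934333 0.015231542765201353 amp 0.2536939357946284 max 30.211967666611383 range -366.0 0.0 step 21.0
[-0.05, -0.15, -0.26, -0.38, -0.49]
[-0.07, -0.11, -0.12, -0.11, -0.1]
[-0.01, -0.04, -0.12, -0.25, -0.42]
[-0.2, -0.41, -0.61, -0.78, -0.92]
[-0.1, -0.16, -0.2, -0.23, -0.27]
[-0.07, -0.18, -0.34, -0.52, -0.73]
[-0.21, -0.4, -0.56, -0.66, -0.72]
[-0.01, 0.01, 0.05, 0.07, 0.07]
45
end -0.1360291249910529 -0.017487670961424773 amp 0.22841505956016206 max 30.360194219984653 range -376.0 0.0 step 21.0
[-0.05, -0.14, -0.25, -0.37, -0.47]
[-0.08, -0.13, -0.15, -0.15, -0.16]
[-0.02, -0.06, -0.15, -0.28, -0.45]
[-0.2, -0.41, -0.61, -0.78, -0.93]
[-0.11, -0.18, -0.23, -0.28, -0.34]
[-0.08, -0.2, -0.35, -0.54, -0.74]
[-0.21, -0.39, -0.53, -0.63, -0.67]
[0.01, 0.05, 0.1, 0.16, 0.2]
[0.02, 0.02, 0.0, -0.02, -0.02]
50
end -0.16315468929832935 0.028465730258106715 amp 0.3403387254360092 max 31.214363892627116 range -358.0 0.0 step 17.0
[-0.04, -0.1, -0.17, -0.25, -0.31]
[-0.04, -0.06, -0.05, -0.02, 0.0]
[0.02, 0.01, -0.02, -0.1, -0.21]
[-0.13, -0.27, -0.41, -0.53, -0.63]
[-0.07, -0.11, -0.13, -0.14, -0.17]
[-0.04, -0.12, -0.23, -0.37, -0.53]
[-0.17, -0.32, -0.46, -0.57, -0.64]
[-0.04, -0.06, -0.08, -0.1, -0.15]
[-0.07, -0.17, -0.31, -0.45, -0.6]
[-0.13, -0.24, -0.31, -0.34, -0.34]
```

Emit:
{"name": "apply_moves", "arguments": {"deltas": [{"hand":1,"travel":[0,-0.05,0],"twist":0},{"hand":1,"travel":[0,-0.15,0],"twist":0},{"hand":1,"travel":[0,-0.26,0],"twist":0},{"hand":1,"travel":[0,-0.38,0],"twist":0},{"hand":1,"travel":[0,-0.49,0],"twist":0}]}}

```text
time_s: 15.42
ee_pos: [534.0, 90.9, 314.0]
eef_rot: [3.141, 0.004, 3.111]
contact_force: [1.0, 1.6, 5.9]
width: 0.347
finger_force: 62.7
```

Emit:
{"name": "apply_moves", "arguments": {"deltas": [{"hand":1,"travel":[0,-0.07,0],"twist":0},{"hand":1,"travel":[0,-0.11,0],"twist":0},{"hand":1,"travel":[0,-0.12,0],"twist":0},{"hand":1,"travel":[0,-0.11,0],"twist":0},{"hand":1,"travel":[0,-0.1,0],"twist":0}]}}

```text
time_s: 15.83
ee_pos: [533.6, 80.6, 314.0]
eef_rot: [-3.141, 0.004, 3.11]
contact_force: [0.7, -1.0, 5.4]
width: 0.344
finger_force: 62.7
```

Emit:
{"name": "apply_moves", "arguments": {"deltas": [{"hand":1,"travel":[0,-0.01,0],"twist":0},{"hand":1,"travel":[0,-0.04,0],"twist":0},{"hand":1,"travel":[0,-0.12,0],"twist":0},{"hand":1,"travel":[0,-0.25,0],"twist":0},{"hand":1,"travel":[0,-0.42,0],"twist":0}]}}

```text
time_s: 16.25
ee_pos: [532.3, 39.7, 314.0]
eef_rot: [3.14, 0.004, 3.112]
contact_force: [0.6, 1.6, 5.2]
width: 0.345
finger_force: 62.7
```

Emit:
{"name": "apply_moves", "arguments": {"deltas": [{"hand":1,"travel":[0,-0.2,0],"twist":0},{"hand":1,"travel":[0,-0.41,0],"twist":0},{"hand":1,"travel":[0,-0.61,0],"twist":0},{"hand":1,"travel":[0,-0.78,0],"twist":0},{"hand":1,"travel":[0,-0.92,0],"twist":0}]}}

```text
time_s: 16.67
ee_pos: [529.3, -54.0, 314.0]
eef_rot: [3.142, 0.004, 3.11]
contact_force: [-0.1, 1.1, 5.9]
width: 0.343
finger_force: 62.7
```

Emit:
{"name": "apply_moves", "arguments": {"deltas": [{"hand":1,"travel":[0,-0.1,0],"twist":0},{"hand":1,"travel":[0,-0.16,0],"twist":0},{"hand":1,"travel":[0,-0.2,0],"twist":0},{"hand":1,"travel":[0,-0.23,0],"twist":0},{"hand":1,"travel":[0,-0.27,0],"twist":0}]}}

```text
time_s: 17.08
ee_pos: [528.4, -79.9, 314.0]
eef_rot: [3.141, 0.003, 3.111]
contact_force: [-0.2, 1.6, 5.6]
width: 0.345
finger_force: 62.8
```

Emit:
{"name": "apply_moves", "arguments": {"deltas": [{"hand":1,"travel":[0,-0.07,0],"twist":0},{"hand":1,"travel":[0,-0.18,0],"twist":0},{"hand":1,"travel":[0,-0.34,0],"twist":0},{"hand":1,"travel":[0,-0.52,0],"twist":0},{"hand":1,"travel":[0,-0.73,0],"twist":0}]}}

```text
time_s: 17.5
ee_pos: [526.0, -152.8, 314.0]
eef_rot: [3.141, 0.003, 3.111]
contact_force: [0.3, 1.0, 6.1]
width: 0.345
finger_force: 62.7
```

Emit:
{"name": "apply_moves", "arguments": {"deltas": [{"hand":1,"travel":[0,-0.21,0],"twist":0},{"hand":1,"travel":[0,-0.4,0],"twist":0},{"hand":1,"travel":[0,-0.56,0],"twist":0},{"hand":1,"travel":[0,-0.66,0],"twist":0},{"hand":1,"travel":[0,-0.72,0],"twist":0}]}}

```text
time_s: 17.92
ee_pos: [523.7, -226.3, 314.0]
eef_rot: [-3.141, 0.003, 3.11]
contact_force: [-1.1, 1.6, 6.1]
width: 0.343
finger_force: 62.8
```

Emit:
{"name": "apply_moves", "arguments": {"deltas": [{"hand":1,"travel":[0,-0.01,0],"twist":0},{"hand":1,"travel":[0,0.01,0],"twist":0},{"hand":1,"travel":[0,0.05,0],"twist":0},{"hand":1,"travel":[0,0.07,0],"twist":0},{"hand":1,"travel":[0,0.07,0],"twist":0}]}}

```text
time_s: 18.33
ee_pos: [523.9, -218.0, 314.0]
eef_rot: [-3.141, 0.003, 3.111]
contact_force: [-1.4, -0.5, 5.7]
width: 0.346
finger_force: 62.8
```

```bash
python3 - <<'E'
from h import *
s=env.state(); w=snapshot('wrist'); p=wpose(w,s); cv2.imwrite('pics/w5.png',w['img'][:,:,::-1])
print(s['time_s'],s['ee_pos'],s['eef_rot'])
np.savez('pics/w5.npz',**p)
E
python3 m.py 14 -0.3
```

```text
18.3333 [ 523.91783417 -217.9956239   314.00825448] [-3.14079656e+00  2.71654489e-03  3.11073435e+00]
18.383 -0.3 -218.0 [156.0, 226.0, 152.0, 409.0, 479.0, 153.0] [1.8, 4.3, 1.2, -3.7, -1.3, -0.6]
18.433 -0.3 -218.0 [156.0, 226.0, 152.0, 409.0, 479.0, 153.0] [1.8, 4.3, 1.2, -3.7, -1.3, -0.6]
18.483 -0.3 -218.0 [156.0, 226.0, 152.0, 409.0, 479.0, 153.0] [1.8, 4.3, 1.2, -3.7, -1.2, -0.6]
18.533 -0.3 -218.0 [156.0, 226.0, 152.0, 409.0, 479.0, 153.0] [1.8, 4.3, 1.3, -3.7, -1.2, -0.6]
18.583 -0.3 -218.0 [156.0, 226.0, 152.0, 409.0, 479.0, 153.0] [1.8, 4.3, 1.3, -3.7, -1.3, -0.6]
18.633 -0.3 -218.0 [156.0, 226.0, 152.0, 409.0, 479.0, 153.0] [1.8, 4.3, 1.2, -3.7, -1.3, -0.6]
18.683 -0.3 -218.0 [156.0, 226.0, 152.0, 409.0, 479.0, 153.0] [1.8, 4.3, 1.2, -3.7, -1.3, -0.6]
18.733 -0.3 -218.0 [156.0, 226.0, 152.0, 409.0, 479.0, 153.0] [1.8, 4.3, 1.2, -3.7, -1.3, -0.6]
18.783 -0.3 -218.0 [156.0, 226.0, 152.0, 409.0, 479.0, 153.0] [1.8, 4.3, 1.2, -3.7, -1.2, -0.6]
18.833 -0.3 -218.0 [156.0, 226.0, 152.0, 409.0, 479.0, 153.0] [1.8, 4.3, 1.2, -3.7, -1.3, -0.6]
18.883 -0.3 -218.0 [156.0, 226.0, 152.0, 409.0, 479.0, 153.0] [1.8, 4.3, 1.3, -3.7, -1.2, -0.5]
18.933 -0.3 -218.0 [156.0, 226.0, 152.0, 409.0, 479.0, 153.0] [1.8, 4.3, 1.2, -3.7, -1.3, -0.6]
18.983 -0.6 -218.0 [155.0, 225.0, 152.0, 409.0, 479.0, 153.0] [2.4, 5.1, 1.3, -3.9, -1.7, -0.7]
19.033 -0.5 -218.0 [155.0, 226.0, 152.0, 409.0, 479.0, 153.0] [2.4, 4.1, 1.3, -3.9, -1.6, -0.6]
now 19.0833 -0.07723499872210467 -0.0011891606963127543 amp 0.07823638793638901 res [ 0.   0.   0.   0.   0.   0.   0.   0.  -0.  -0.  -0.1 -0.1  0.2  0.2]
```

View pics/w5.png

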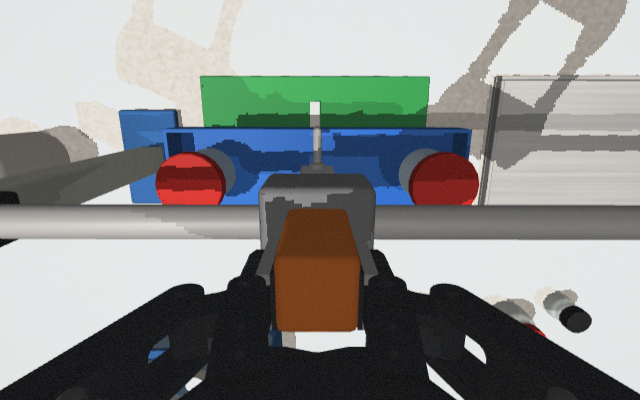

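The pad edges (201, 430) and the cross (315) are centred within about 1.5 mm, and the swing is dead. Holding for about five seconds.

Emit:
{"name": "apply_moves", "arguments": {"deltas": [{"hand":1,"travel":[0,0,0],"twist":0},{"hand":1,"travel":[0,0,0],"twist":0},{"hand":1,"travel":[0,0,0],"twist":0},{"hand":1,"travel":[0,0,0],"twist":0},{"hand":1,"travel":[0,0,0],"twist":0}]}}

```text
time_s: 19.5
ee_pos: [523.9, -218.0, 314.0]
eef_rot: [-3.141, 0.003, 3.111]
contact_force: [-1.4, 0.8, 6.8]
width: 0.345
finger_force: 62.8
```

Emit:
{"name": "apply_moves", "arguments": {"deltas": [{"hand":1,"travel":[0,0,0],"twist":0},{"hand":1,"travel":[0,0,0],"twist":0},{"hand":1,"travel":[0,0,0],"twist":0},{"hand":1,"travel":[0,0,0],"twist":0},{"hand":1,"travel":[0,0,0],"twist":0}]}}

```text
time_s: 19.92
ee_pos: [523.9, -218.0, 314.0]
eef_rot: [-3.141, 0.003, 3.111]
contact_force: [-1.4, 0.0, 6.2]
width: 0.346
finger_force: 62.8
```

Emit:
{"name": "apply_moves", "arguments": {"deltas": [{"hand":1,"travel":[0,0,0],"twist":0},{"hand":1,"travel":[0,0,0],"twist":0},{"hand":1,"travel":[0,0,0],"twist":0},{"hand":1,"travel":[0,0,0],"twist":0},{"hand":1,"travel":[0,0,0],"twist":0}]}}

```text
time_s: 20.33
ee_pos: [523.9, -218.0, 314.0]
eef_rot: [-3.141, 0.003, 3.111]
contact_force: [-0.6, 0.8, 5.9]
width: 0.345
finger_force: 62.8
```

Emit:
{"name": "apply_moves", "arguments": {"deltas": [{"hand":1,"travel":[0,0,0],"twist":0},{"hand":1,"travel":[0,0,0],"twist":0},{"hand":1,"travel":[0,0,0],"twist":0},{"hand":1,"travel":[0,0,0],"twist":0},{"hand":1,"travel":[0,0,0],"twist":0}]}}

```text
time_s: 20.75
ee_pos: [523.9, -218.0, 314.0]
eef_rot: [-3.141, 0.003, 3.111]
contact_force: [-2.5, 0.1, 6.0]
width: 0.344
finger_force: 62.8
```

Emit:
{"name": "apply_moves", "arguments": {"deltas": [{"hand":1,"travel":[0,0,0],"twist":0},{"hand":1,"travel":[0,0,0],"twist":0},{"hand":1,"travel":[0,0,0],"twist":0},{"hand":1,"travel":[0,0,0],"twist":0},{"hand":1,"travel":[0,0,0],"twist":0}]}}

```text
time_s: 21.17
ee_pos: [523.9, -218.0, 314.0]
eef_rot: [-3.141, 0.003, 3.111]
contact_force: [-1.9, 1.4, 6.1]
width: 0.342
finger_force: 62.8
```

Emit:
{"name": "apply_moves", "arguments": {"deltas": [{"hand":1,"travel":[0,0,0],"twist":0},{"hand":1,"travel":[0,0,0],"twist":0},{"hand":1,"travel":[0,0,0],"twist":0},{"hand":1,"travel":[0,0,0],"twist":0},{"hand":1,"travel":[0,0,0],"twist":0}]}}

```text
time_s: 21.58
ee_pos: [523.9, -218.0, 314.0]
eef_rot: [-3.141, 0.003, 3.111]
contact_force: [-1.0, 0.7, 7.2]
width: 0.34
finger_force: 62.8
```

Emit:
{"name": "apply_moves", "arguments": {"deltas": [{"hand":1,"travel":[0,0,0],"twist":0},{"hand":1,"travel":[0,0,0],"twist":0},{"hand":1,"travel":[0,0,0],"twist":0},{"hand":1,"travel":[0,0,0],"twist":0},{"hand":1,"travel":[0,0,0],"twist":0}]}}

```text
time_s: 22.0
ee_pos: [523.9, -218.0, 314.0]
eef_rot: [-3.141, 0.003, 3.111]
contact_force: [-1.2, 0.3, 6.5]
width: 0.343
finger_force: 62.8
```

Emit:
{"name": "apply_moves", "arguments": {"deltas": [{"hand":1,"travel":[0,0,0],"twist":0},{"hand":1,"travel":[0,0,0],"twist":0},{"hand":1,"travel":[0,0,0],"twist":0},{"hand":1,"travel":[0,0,0],"twist":0},{"hand":1,"travel":[0,0,0],"twist":0}]}}

```text
time_s: 22.42
ee_pos: [523.9, -218.0, 314.0]
eef_rot: [-3.141, 0.003, 3.111]
contact_force: [-0.9, -0.0, 6.5]
width: 0.341
finger_force: 62.8
```

Emit:
{"name": "apply_moves", "arguments": {"deltas": [{"hand":1,"travel":[0,0,0],"twist":0},{"hand":1,"travel":[0,0,0],"twist":0},{"hand":1,"travel":[0,0,0],"twist":0},{"hand":1,"travel":[0,0,0],"twist":0},{"hand":1,"travel":[0,0,0],"twist":0}]}}

```text
time_s: 22.83
ee_pos: [523.9, -218.0, 314.0]
eef_rot: [-3.141, 0.003, 3.111]
contact_force: [-1.6, 0.6, 5.6]
width: 0.341
finger_force: 62.8
```

Emit:
{"name": "apply_moves", "arguments": {"deltas": [{"hand":1,"travel":[0,0,0],"twist":0},{"hand":1,"travel":[0,0,0],"twist":0},{"hand":1,"travel":[0,0,0],"twist":0},{"hand":1,"travel":[0,0,0],"twist":0},{"hand":1,"travel":[0,0,0],"twist":0}]}}

```text
time_s: 23.25
ee_pos: [523.9, -218.0, 314.0]
eef_rot: [-3.141, 0.003, 3.111]
contact_force: [-1.4, 0.4, 7.2]
width: 0.342
finger_force: 62.8
```

Emit:
{"name": "apply_moves", "arguments": {"deltas": [{"hand":1,"travel":[0,0,0],"twist":0},{"hand":1,"travel":[0,0,0],"twist":0},{"hand":1,"travel":[0,0,0],"twist":0},{"hand":1,"travel":[0,0,0],"twist":0},{"hand":1,"travel":[0,0,0],"twist":0}]}}

```text
time_s: 23.67
ee_pos: [523.9, -218.0, 314.0]
eef_rot: [-3.141, 0.003, 3.111]
contact_force: [-0.6, 1.0, 6.2]
width: 0.346
finger_force: 62.8
```

Emit:
{"name": "apply_moves", "arguments": {"deltas": [{"hand":1,"travel":[0,0,0],"twist":0},{"hand":1,"travel":[0,0,0],"twist":0},{"hand":1,"travel":[0,0,0],"twist":0},{"hand":1,"travel":[0,0,0],"twist":0},{"hand":1,"travel":[0,0,0],"twist":0}]}}

```text
time_s: 24.08
ee_pos: [523.9, -218.0, 314.0]
eef_rot: [-3.141, 0.003, 3.111]
contact_force: [-1.5, -0.2, 7.4]
width: 0.342
finger_force: 62.8
```

Emit:
{"name": "apply_moves", "arguments": {"deltas": [{"hand":0.6,"travel":[0,0,0],"twist":0},{"hand":0.5,"travel":[0,0,0],"twist":0},{"hand":0.35,"travel":[0,0,0],"twist":0},{"hand":0.15,"travel":[0,0,0],"twist":0},{"hand":0,"travel":[0,0,0],"twist":0}]}}

```text
time_s: 24.5
ee_pos: [523.1, -217.7, 311.5]
eef_rot: [3.141, -0.001, 3.111]
contact_force: [0.4, 0.1, 0.0]
width: 0.904
finger_force: 0.0
```

Emit:
{"name": "apply_moves", "arguments": {"deltas": [{"hand":0,"travel":[0,0,0],"twist":0},{"hand":0,"travel":[0,0,0],"twist":0},{"hand":0,"travel":[0,0,0],"twist":0},{"hand":0,"travel":[0,0,0],"twist":0},{"hand":0,"travel":[0,0,0],"twist":0}]}}

```text
time_s: 24.92
ee_pos: [523.3, -217.7, 312.0]
eef_rot: [-3.142, 0.0, 3.111]
contact_force: [0.0, -0.6, -0.9]
width: 0.999
finger_force: 0.0
```

```bash
python3 m.py 8 -0.3 | cut -c1-70; python3 -c "
from h import *
s=env.state();print(s['ee_pos'],s['width'],s['contact_force'],s['finger_force'])"
```

```text
24.917 -1.0 -217.7 [154.0, 224.0, 154.0, 409.0, 479.0, 154.0] [1.6, 5.
24.967 -1.0 -217.7 [154.0, 224.0, 154.0, 409.0, 479.0, 154.0] [1.6, 5.
25.017 -1.0 -217.7 [154.0, 224.0, 154.0, 409.0, 479.0, 154.0] [1.6, 5.
25.067 -1.0 -217.7 [154.0, 224.0, 154.0, 409.0, 479.0, 154.0] [1.7, 5.
25.117 -0.9 -217.7 [154.0, 225.0, 154.0, 409.0, 479.0, 154.0] [1.7, 4.
25.167 -0.9 -217.7 [154.0, 224.0, 154.0, 409.0, 479.0, 154.0] [1.6, 5.
25.217 -0.9 -217.7 [154.0, 225.0, 154.0, 409.0, 479.0, 154.0] [1.7, 4.
25.267 -0.9 -217.7 [154.0, 225.0, 154.0, 409.0, 479.0, 154.0] [1.7, 4.
now 25.3167 -0.22877208260742227 0.06828106278373436 amp 0.75209468482
[ 523.27765038 -217.69825273  311.96872551] 1.000816549971184 [-0.00622303  0.22198745  0.49984761] 0.0
```

Released, and the basket is still. Retreating straight up.

Emit:
{"name": "apply_moves", "arguments": {"deltas": [{"hand":0,"travel":[0,0,-0.1],"twist":0},{"hand":0,"travel":[0,0,-0.25],"twist":0},{"hand":0,"travel":[0,0,-0.45],"twist":0},{"hand":0,"travel":[0,0,-0.7],"twist":0},{"hand":0,"travel":[0,0,-0.9],"twist":0}]}}

```text
time_s: 25.73
ee_pos: [523.5, -217.8, 404.4]
eef_rot: [-3.141, 0.001, 3.111]
contact_force: [-0.3, -0.2, 0.6]
width: 0.997
finger_force: 0.0
```

Emit:
{"name": "apply_moves", "arguments": {"deltas": [{"hand":0,"travel":[0.1,0,-0.1],"twist":0},{"hand":0,"travel":[0.2,0,-0.15],"twist":0},{"hand":0,"travel":[0.35,0,-0.2],"twist":0},{"hand":0,"travel":[0.5,0,-0.2],"twist":0},{"hand":0,"travel":[0.5,0,-0.2],"twist":0}]}}

```text
time_s: 26.15
ee_pos: [470.3, -215.8, 421.7]
eef_rot: [3.141, -0.002, 3.11]
contact_force: [-0.2, 0.1, 1.0]
width: 0.996
finger_force: 0.0
```

Emit:
{"name": "apply_moves", "arguments": {"deltas": [{"hand":0,"travel":[0,0,0],"twist":0},{"hand":0,"travel":[0,0,0],"twist":0},{"hand":0,"travel":[0,0,0],"twist":0},{"hand":0,"travel":[0,0,0],"twist":0},{"hand":0,"travel":[0,0,0],"twist":0}]}}

```text
time_s: 26.57
ee_pos: [473.6, -216.2, 421.5]
eef_rot: [3.141, -0.001, 3.111]
contact_force: [0.4, 0.6, 0.2]
width: 0.999
finger_force: 0.0
```

```bash
python3 - <<'E'
from h import *
r=[]
for i in range(12):
    s=env.state(); w=snapshot('wrist'); hsv=cv2.cvtColor(w['img'],cv2.COLOR_RGB2HSV)
    m=cv2.inRange(hsv,(0,150,50),(4,255,255))|cv2.inRange(hsv,(174,150,50),(180,255,255))
    r.append(sorted(cv2.boundingRect(c) for c in cv2.findContours(m,0,2)[0] if cv2.contourArea(c)>300))
print(s['time_s'],s['ee_pos'],s['contact_force']); print(r[0],r[4],r[8],r[11],sep='\n')
cv2.imwrite('pics/w6.png',w['img'][:,:,::-1])
E
```

```text
27.1167 [ 473.3155523  -216.17574793  421.99214823] [-0.30494096 -0.24744652 -0.53220079]
[(203, 184, 48, 41), (382, 184, 48, 42), (402, 307, 31, 30)]
[(203, 184, 49, 41), (382, 184, 48, 42), (402, 307, 31, 30)]
[(203, 184, 49, 41), (382, 184, 48, 42), (402, 307, 31, 30)]
[(203, 184, 49, 41), (382, 184, 48, 42), (402, 307, 31, 30)]
```

View pics/w6.png

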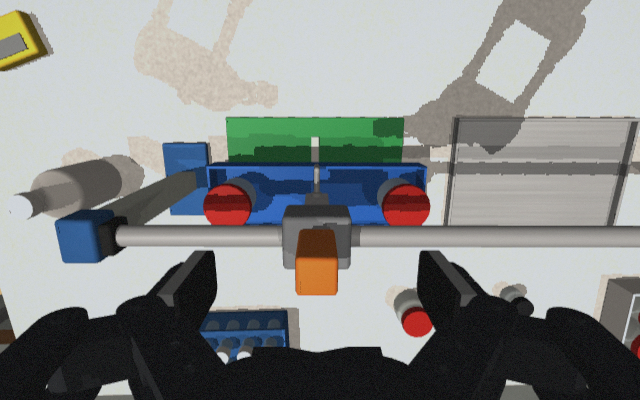

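The basket is motionless, centred over the pad (cross at u≈315, carriage at 316), and the arm is clear.

```bash
python3 -c "
from cell import ticket; print(ticket.finish_job())"
```

```text
the job is handed in; nothing more can be done
None
```

The job is handed in: the basket swung 33–35° to both sides for more than three full swings over the tray's middle, was then stopped and held about five seconds over the pad, and was released hanging still within about 1.5 mm of the pad's centre, with the arm clear at about 27 s.

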